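# Slide the seat slat home

### The arm

A 6-joint arm with a two-finger parallel gripper is mounted at the origin on the work surface. World frame = base frame: x ahead of the robot, y to its left, z up, the work surface at z = 0. Lengths are in m, angles in rad, forces in N, time in s.
With the tool pointing down it reaches from about 0.3 to 0.75 m from the base axis. Payload 8.5 kg.
Tool frame: the origin (TCP) lies between the finger pads; the fingertips stand 8 mm ahead of it and the grasp point (between the pads) lies 11 mm behind it (r.tips_ahead is the distance from the TCP to the fingertips, in m); x points along the fingers, z is the direction in which the jaws open and shut, and the axes are right-handed (so a half turn about x gives the same grasp; the last joint's range is limited). The gripper opens to 85 mm and grips with 20 to 120 N. Pads are 22 mm wide; open, the fingers measure 114 mm over their backs; the gripper's body (76 mm by 85 mm) begins 54 mm behind the grasp point. The pads swing forward as they close: fully open they stand 13 mm farther back than shut.
Start: joints at [-1.453, 0.381, 1.297, -0, 1.464, -0.215], TCP at [0.18, -0.52, 0.212] pointing down, gripper open.
Joint ranges: [-3.11, 3.11], [-0.89, 2.33], [0.22, 2.48], [-1.42, 4.56], [0.17, 2.85], [-2.88, 2.88]. Speed limits (rad/s): [2.39, 2.39, 3.14, 3.14, 3.14, 3.14].

### API

Orientations are given as a unit quaternion [w, x, y, z].
In Python, from bench import r gives the robot as it stands.
- The arm moves only by the tool step_arm, never from a script. Its argument "commands" is a list of rows, each a list of 3 entries, a list of its own where there are three numbers: the finger opening in m, from 0 to 0.0854, then the shift along the tool's x, y, z in m, then the turn, a rotation vector about the tool's x, y, z in degrees. In form: [[claw, [dx, dy, dz], [wx, wy, wz]], ...]. A call has 1 to 20 rows; each row is the pose to reach, as a shift and turn from the pose commanded when the call began, along the tool's axes at that moment; what a row does not reach only later rows make up. A row lasts 1/12 s, in which the tool goes at most 41.7 mm and 7.16 degrees, less where a joint would pass 70% of its speed; a pose out of reach is approached as far as the arm can. A call with a gripper value outside its range is refused whole. The fingers move at their own pace and stop on an object; the grip force is fixed at half the most. Time passes only in rows, so rows that repeat a pose let the fingers close. It gives the time, the measured TCP pose, the force and the opening at its end, in the units of the state.
- r.get_state(): the state, without advancing time (a new reading comes with each control period).
- r.read_camera(name): name is "scene" or "side" or "wrist"; returns a dict with "frame" (400x640x3 uint8, red, green, blue), "vfov" (degrees; the focal length in pixels is half the picture's height over the tangent of half this angle, whatever the lens; pixels are square), "cx", "cy" (the principal point, pixels), "extrinsics" (4x4, takes a point from camera to world coordinates); the wrist camera has in their place "hand_eye" (4x4, takes a point from camera to tool coordinates, whose origin is the TCP and whose axes are the tool frame's). Camera axes: x right, y up, looking along -z (the intrinsics and any distortion apply to the point x, -y, -z); pixel columns grow to the right and rows downward; lengths in m; the calibration is good to about 2 mm. A picture is of the moment at which its call begins: read the wrist's pose just before it. There is no depth.
- r.job_done(): hands the job in, once; it reports no verdict.
The state is a dict: "time_s": time; "joint_pos": joint angles; "qvel": joint speeds; "effort": joint torques, N m; "tcp_pos": TCP position; "orientation": TCP orientation; "ft_force": force on the tool from outside, world axes, zero at the start; "wrist_torque": the same for the moment, N m; "gripper_width": finger opening in m.
Only numpy, scipy, OpenCV 4.12 (cv2) and the standard library are available. Lean on these libraries where they do the work, as an engineer would, in place of code of your own. Each camera call takes 0.05 s, during which the arm holds its last target. There are 200 camera calls.

### The job

Push the broad plywood slat along the rails of the bench-seat frame until it drops into the notch half-way along them, so that it lies flat at the bottom of the notch, flush with the runners, then move clear. Only push or press it with the fingertips, never pick it up, and leave the narrow batten at the other end of the rails, the tools and the tin where they lie.

Things in the scene. Friction and masses are not known exactly. Their poses are not given: they have to be found in the camera images.
- frame: Wooden bench-seat frame, fixed to the table, 248 mm (its x) by 560 mm (its y); origin on the table under its centre, z up. Two rails run along its y; on each is a runner with its top 54 mm above the table, 87 to 112 mm from the centre line. Guide lips 70 mm high stand just outside the runners. Between the rails it is open, 174 mm wide; its end bars (y = -270, +270 mm) are 30 mm high, its springs below 25 mm.
- notch (a point): Centre of the notch: on the frame's centre line at the middle of its length, at the height of the notch floor, 42 mm above the table. Axes as the frame's. Here both runners are cut away over 95 mm (y = -47.5 to +47.5 mm), 12 mm deep, with square ends that stop the slat.
- slat: Broad loose plywood slat, 220 mm (its x, across the rails) by 90 mm (its y, along them) by 12 mm thick, 0.18 to 0.35 kg. Origin at the centre of its underside. It starts flat on the runners, 110 to 170 mm from the notch centre on its +y or its -y side, and slides with a few newtons of friction. Seated, its underside is 42 mm and its top 54 mm above the table, flush with the runners.
- slat_top (a point): Centre of the slat's top face, 12 mm above its origin. As the slat is pushed its leading edge dips when half of it is over the notch (tilt up to 0.3 rad, trailing edge up to 12 mm higher); the trailing edge drops in last, close to the notch's far end. A finger still pressing on the trailing edge may hold that edge up until it is withdrawn.
- batten: Narrow loose wooden batten, 220 mm (across the rails) by 30 mm by 18 mm thick, lying on the runners on the other side of the notch from the slat. Origin at the centre of its underside. To be left alone.
- wrench: Loose wrench, 220 mm long, lying on the table beyond the frame. To be left alone.
- screwdriver: Loose screwdriver, 200 mm long, lying on the table beyond the frame. To be left alone.
- tin: Loose closed tin of tacks, 68 mm in diameter, 60 mm high, standing on the table off the +y end of the frame. Origin at the centre of its underside. To be left alone.
Not all that is in view belongs to the job. There is more than one size of the slat; the job needs the largest.

How it is judged:
By the outcome, as a careful person would: the job done as asked, in the order asked, and still so for the second after the job is handed in, with the robot touching nothing.
It also fails if it takes over 40 s, if anything falls off the work surface, if the arm or the gripper's body presses on something with over 40 N, if the wrist force passes 120 N, or if a joint passes its speed limit or range.

## Working session

There is one attempt and no reset: what is moved stays moved. The work goes in short steps, Python scripts to look and compute and a tool call to move; the robot and the scene stay as the last step left them, time stands still between calls to the robot, and variables do not carry over. Pictures are saved under pics/ and viewed, about 8 in all and at most 12, crops included, and the job is handed in when it is done.

Besides the shell and the picture viewer there is one more tool, called after "Call:" as name([rows], argument=value, ...), one row to a line, values as JSON. step_arm: Moves the arm, as the interface text tells. Its arguments: {"type":"object","properties":{"commands":{"type":"array","items":{"type":"array"}}},"required":["commands"]}

```bash
mkdir -p pics; ls; python3 - <<'E'
from bench import r
import cv2,json
import numpy as np
s=r.get_state();print(s)
for n in("scene","side"):
    c=r.read_camera(n);cv2.imwrite(f"pics/{n}0.png",c["frame"][:,:,::-1])
    print(n,{k:(v.tolist() if hasattr(v,'tolist') else v) for k,v in c.items() if k!="frame"})
E
```

```text
pics
{'time_s': 0.0, 'joint_pos': array([-1.45332514e+00,  3.81217176e-01,  1.29826249e+00,  5.58868537e-06,
        1.46357829e+00, -2.15308581e-01]), 'qvel': array([-9.23406159e-04,  1.49198064e-05, -5.32209442e-05,  2.56375596e-03,
        1.23019000e-03, -1.01479842e-03]), 'effort': array([ 2.69277851e-03, -4.48450220e+01, -2.31272507e+01, -3.41920600e-05,
        4.80515693e-03,  6.02845390e-06]), 'tcp_pos': array([ 0.17962648, -0.51950821,  0.21119984]), 'orientation': array([ 0.57555935,  0.41066815,  0.57625239, -0.40989791]), 'ft_force': array([-0.57121462,  0.38661361, -0.49831199]), 'wrist_torque': array([ 0.00055099, -0.00035162, -0.00101311]), 'gripper_width': 0.08538958059658165}
scene {'vfov': 54.91398995898062, 'cx': 320.2411396067181, 'cy': 201.60238924537444, 'extrinsics': [[0.7457221416380363, -0.5455778655810312, 0.3824176774925904, 0.956496780510678], [0.6661021742428681, 0.598131197656809, -0.44558609028845936, -0.46285106733900844], [0.014365964628395834, 0.5870126599807517, 0.8094502801794674, 0.9452390944529353], [0.0, 0.0, 0.0, 1.0]]}
side {'vfov': 50.75618968731969, 'cx': 323.4069334050838, 'cy': 206.09712570291327, 'extrinsics': [[-0.9995596577263579, 0.004765927747732986, -0.02928782304422504, 0.46482606384133524], [-0.025222045042644536, -0.656408691637567, 0.7539837385424996, 1.0003464204209862], [-0.0156313495845132, 0.7543904264208029, 0.6562398535861761, 0.94245176743023], [0.0, 0.0, 0.0, 1.0]]}
```

View pics/scene0.png

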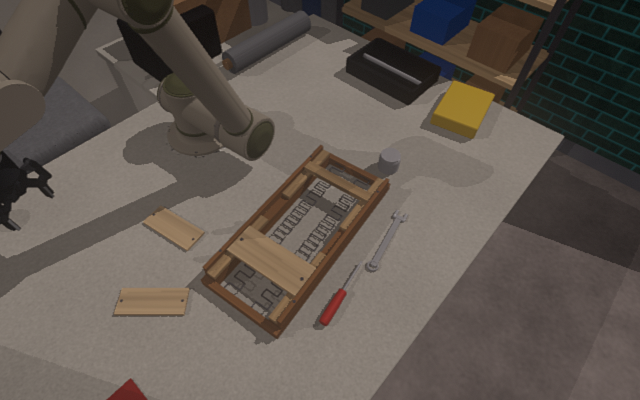

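View pics/side0.png

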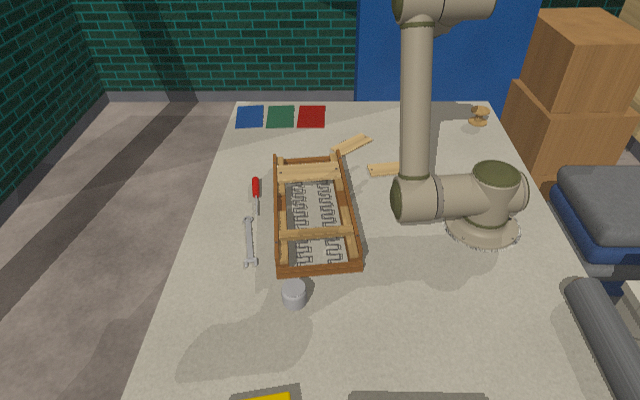

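The scene view shows three slat-like boards. One lies on the frame, around (272,258). Two lie loose on the table, around (173,228) and (150,302). The board on the frame is the largest and rests on the runners, so it fits the description. The batten is near (340,180) and the tin near (390,160), which puts the slat on the -y side. I'll enlarge the frame to confirm this and measure it.

```bash
python3 - <<'E'
import cv2
a=cv2.imread("pics/scene0.png")[140:340,195:405]
a=cv2.resize(a,(630,600),interpolation=cv2.INTER_CUBIC);cv2.imwrite("pics/c1.png",a)
b=cv2.imread("pics/side0.png")[140:290,260:375]
cv2.imwrite("pics/c2.png",cv2.resize(b,(460,600),interpolation=cv2.INTER_CUBIC))
E
```

```text
(no output)
```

View pics/c1.png

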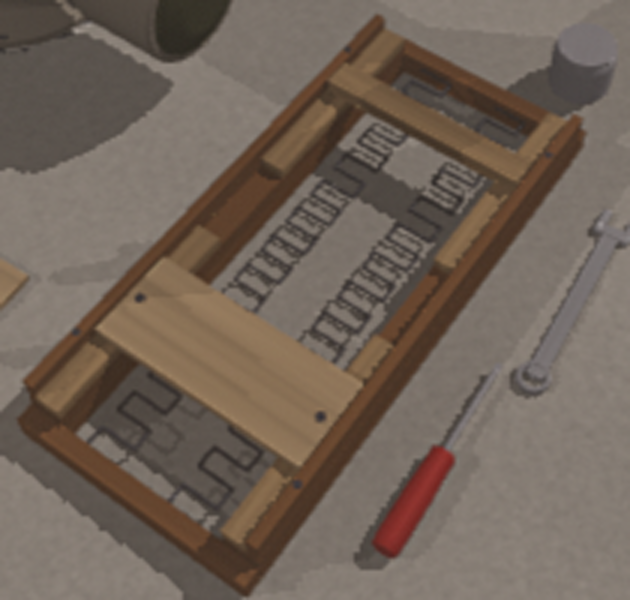

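View pics/c2.png

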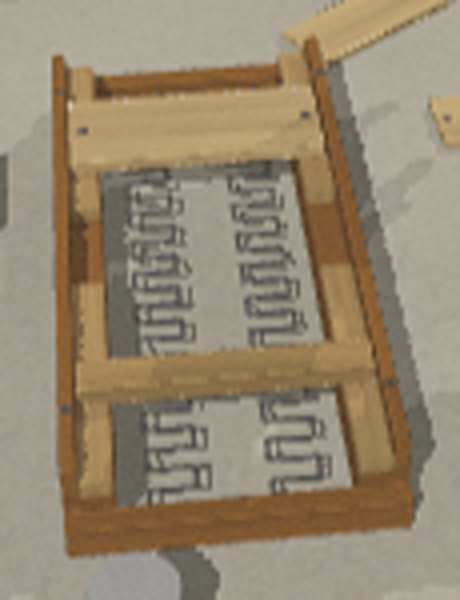

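```bash
cat > h.py <<'E'
from bench import r
import numpy as np
def ray(cam,u,v,z,T=None):
    f=200/np.tan(np.radians(cam["vfov"])/2); T=np.array(cam["extrinsics"]) if T is None else T
    d=T[:3,:3]@np.array([(u-cam["cx"])/f,-(v-cam["cy"])/f,-1]); o=T[:3,3]
    return (o+d*(z-o[2])/d[2])[:2]
E
python3 - <<'E'
from h import *
sc=r.read_camera("scene");sd=r.read_camera("side")
A=lambda p,z:ray(sc,195+p[0]/3,140+p[1]/3,z)
B=lambda p,z:ray(sd,260+p[0]/4,140+p[1]/4,z)
np.set_printoptions(precision=4,suppress=True)
for n,p,z in [("lipLnear",(24,383),.07),("lipLfar",(378,15),.07),("lipRfar",(583,122),.07),("lipRnear",(263,550),.07),
 ("sl nl",(95,327),.066),("sl fl",(160,259),.066),("sl fr",(363,381),.066),("sl nr",(299,466),.066),
 ("notchfarL",(262,163),.054),("notchfarR",(440,262),.054),("hole",(140,298),.066),("hole",(320,416),.066)]: print("scene",n,A(p,z))
for n,p,z in [("lip-y right(+x)",(54,57),.07),("lip -x -y",(316,38),.07),("lip+x+y",(66,515),.07),("lip-x+y",(412,490),.07),
 ("sl +x-y",(72,98),.066),("sl -x-y",(310,92),.066),("sl -x+y",(325,152),.066),("sl +x+y",(72,168),.066),("hole",(82,131),.066),("hole",(304,116),.066),
 ("notch +x -y",(88,222),.054),("notch+x+y",(90,283),.054),("notch -x-y",(318,205),.054),("notch-x+y",(330,265),.054),("bat+x-y",(77,362),.072),("bat-x-y",(372,338),.072)]: print("side",n,B(p,z))
E
```

```text
scene lipLnear [ 0.4628 -0.3288]
scene lipLfar [0.3983 0.1845]
scene lipRfar [0.6423 0.2122]
scene lipRnear [ 0.7082 -0.2947]
scene sl nl [ 0.4633 -0.2543]
scene sl fl [ 0.453  -0.1704]
scene sl fr [ 0.6684 -0.1374]
scene sl nr [ 0.6806 -0.2271]
scene notchfarL [ 0.437  -0.0268]
scene notchfarR [0.6365 0.0025]
scene hole [ 0.4702 -0.2092]
scene hole [ 0.6635 -0.1845]
side lip-y right(+x) [ 0.695  -0.2917]
side lip -x -y [ 0.4538 -0.3236]
side lip+x+y [0.6239 0.2565]
side lip-x+y [0.3898 0.2315]
side sl +x-y [ 0.6724 -0.2325]
side sl -x-y [ 0.4593 -0.2424]
side sl -x+y [ 0.4465 -0.1537]
side sl +x+y [ 0.6615 -0.1303]
side hole [ 0.6584 -0.183 ]
side hole [ 0.4646 -0.2059]
side notch +x -y [ 0.6431 -0.0729]
side notch+x+y [0.634 0.003]
side notch -x-y [ 0.4526 -0.0964]
side notch-x+y [ 0.4432 -0.0201]
side bat+x-y [0.6315 0.1111]
side bat-x-y [0.413  0.0834]
```

The crop confirms the largest board lies on the frame with holes at its ends, on the -y side, and the batten is beyond the notch. Averaging both cameras gives frame yaw ≈ 7.2°, notch centre ≈ (0.545, -0.053) and slat centre ≈ (0.564, -0.195). Next I'll work out the approach move.

```bash
cat >> h.py <<'E'
from scipy.spatial.transform import Rotation as R
YAW=np.radians(7.2); N=np.array([.545,-.053])
ex=np.array([np.cos(YAW),np.sin(YAW),0]); ey=np.array([-np.sin(YAW),np.cos(YAW),0])
np.set_printoptions(precision=4,suppress=True)
def tool():
    s=r.get_state(); q=s["orientation"]; return s,R.from_quat(np.r_[q[1:],q[0]])
E
python3 - <<'E'
from h import *
s,q=tool();M=q.as_matrix();print(M,r.tips_ahead)
for sg in(1,-1):
    z=sg*ex;x=np.array([0,0,-1.]);G=np.c_[x,np.cross(z,x),z]
    print(sg,np.degrees((q.inv()*R.from_matrix(G)).as_rotvec()))
for ly in(-.25,-.222):
  for zz in(.2,.16):
    t=np.r_[N,zz]+ly*ey; print(ly,zz,t,"tool shift",M.T@(t-s["tcp_pos"]))
E
```

```text
[[-0.0001  0.9451  0.3267]
 [ 0.0008  0.3267 -0.9451]
 [-1.      0.0002 -0.0008]] 0.008
1 [-78.1337  -0.0341  -0.04  ]
-1 [101.8663  -0.0423   0.036 ]
-0.25 0.2 [ 0.5763 -0.301   0.2   ] tool shift [ 0.0116  0.4463 -0.077 ]
-0.25 0.16 [ 0.5763 -0.301   0.16  ] tool shift [ 0.0516  0.4463 -0.077 ]
-0.222 0.2 [ 0.5728 -0.2732  0.2   ] tool shift [ 0.0116  0.4521 -0.1044]
-0.222 0.16 [ 0.5728 -0.2732  0.16  ] tool shift [ 0.0516  0.4521 -0.1044]
```

Call:
step_arm([
  [0.085,[0.012,0.446,-0.077],[-78.1,0,0]],
  [0.085,[0.012,0.446,-0.077],[-78.1,0,0]],
  [0.085,[0.012,0.446,-0.077],[-78.1,0,0]],
  [0.085,[0.012,0.446,-0.077],[-78.1,0,0]],
  [0.085,[0.012,0.446,-0.077],[-78.1,0,0]],
  [0.085,[0.012,0.446,-0.077],[-78.1,0,0]],
  [0.085,[0.012,0.446,-0.077],[-78.1,0,0]],
  [0.085,[0.012,0.446,-0.077],[-78.1,0,0]],
  [0.085,[0.012,0.446,-0.077],[-78.1,0,0]],
  [0.085,[0.012,0.446,-0.077],[-78.1,0,0]],
  [0.085,[0.012,0.446,-0.077],[-78.1,0,0]],
  [0.085,[0.012,0.446,-0.077],[-78.1,0,0]],
  [0.085,[0.012,0.446,-0.077],[-78.1,0,0]],
  [0.085,[0.012,0.446,-0.077],[-78.1,0,0]],
  [0.085,[0.012,0.446,-0.077],[-78.1,0,0]],
])

```text
time_s: 1.45
tcp_pos: [0.5752, -0.3021, 0.1999]
orientation: [0.706, -0.043, 0.706, 0.043]
ft_force: [0.3, 0.1, -0.0]
gripper_width: 0.0853
```

```bash
python3 - <<'E'
from h import *
import cv2
s,q=tool();print(s["time_s"],s["tcp_pos"],q.as_matrix(),s["ft_force"])
c=r.read_camera("wrist");cv2.imwrite("pics/w1.png",c["frame"][:,:,::-1]);print(c["hand_eye"],c["vfov"],c["cx"],c["cy"])
E
```

```text
1.45 [ 0.5752 -0.3021  0.1999] [[-0.0003 -0.1227  0.9924]
 [-0.0001  0.9924  0.1227]
 [-1.     -0.     -0.0003]] [ 0.2539  0.127  -0.0025]
[[ 0.001   0.2786 -0.9604 -0.1612]
 [-0.0005  0.9604  0.2786  0.0707]
 [ 1.      0.0002  0.001  -0.0001]
 [ 0.      0.      0.      1.    ]] 64.5605996461384 322.9304914434932 201.25308494196875
```

View pics/w1.png

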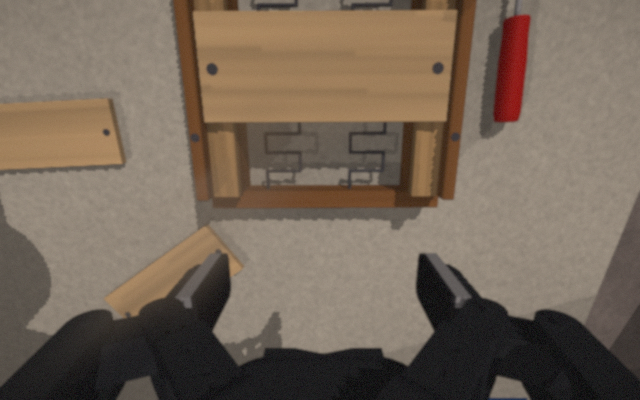

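The wrist view shows the slat with its trailing edge at row 122 (x 203 to 450) and its leading edge at row 11. The lips run from (195,198) to (455,198), and everything is parallel to the image axes.

```bash
python3 - <<'E'
from h import *
s,q=tool();c=r.read_camera("wrist")
T=np.eye(4);T[:3,:3]=q.as_matrix();T[:3,3]=s["tcp_pos"];T=T@np.array(c["hand_eye"])
M=q.as_matrix()
for n,u,v,z in [("tl",203,122,.066),("tr",450,122,.066),("ll",196,11,.066),("lr",457,10,.066),("holeL",212,69,.066),("holeR",438,68,.066),("lipL",197,199,.07),("lipR",454,199,.07),("barL",213,206,.03),("barin",300,186,.03)]:
    p=ray(c,u,v,z,T);d=p-s["tcp_pos"][:2];l=p-N
    print(n,p,"tool y,z",(M.T@np.r_[d,0])[1:],"frame",l@ex[:2],l@ey[:2])
E
```

```text
tl [ 0.4596 -0.2563] tool y,z [ 0.0597 -0.109 ] frame -0.11016833909689358 -0.19100734369518835
tr [ 0.6816 -0.229 ] tool y,z [0.0596 0.1146] frame 0.11345541512395965 -0.19173820337726152
ll [ 0.4524 -0.1674] tool y,z [ 0.1489 -0.1053] frame -0.10625011664909272 -0.10188410893952612
lr [ 0.6664 -0.1404] tool y,z [0.1495 0.1104] frame 0.10948815226463951 -0.10192293678498625
holeL [ 0.4666 -0.2105] tool y,z [ 0.1043 -0.0965] frame -0.09751106944447198 -0.14647109623525198
holeR [ 0.6607 -0.1859] tool y,z [0.105  0.0992] frame 0.09815567301886911 -0.14633711413477488
lipL [ 0.4566 -0.3286] tool y,z [-0.0116 -0.1208] frame -0.12222185408361023 -0.2623107818023882
lipR [ 0.7005 -0.2985] tool y,z [-0.0116  0.1249] frame 0.12347590674144568 -0.2630526134251827
barL [ 0.459  -0.3477] tool y,z [-0.0309 -0.1208] frame -0.1222257861531252 -0.28157744145522123
barin [ 0.5513 -0.3137] tool y,z [-0.0084 -0.0251] frame -0.026448474107588292 -0.2593866119554302
```

Call:
step_arm([
  [0.085,[0.03,0.033,0.002],[0,0,0]],
  [0.085,[0.065,0.033,0.002],[0,0,0]],
  [0.085,[0.1,0.033,0.002],[0,0,0]],
  [0.085,[0.13,0.033,0.002],[0,0,0]],
  [0.085,[0.145,0.033,0.002],[0,0,0]],
  [0.085,[0.156,0.033,0.002],[0,0,0]],
  [0.085,[0.156,0.033,0.002],[0,0,0]],
  [0.085,[0.156,0.033,0.002],[0,0,0]],
  [0.085,[0.156,0.038,0.002],[0,0,0]],
  [0.085,[0.156,0.043,0.002],[0,0,0]],
  [0.085,[0.156,0.048,0.002],[0,0,0]],
  [0.085,[0.156,0.053,0.002],[0,0,0]],
])

```text
time_s: 2.55
tcp_pos: [0.5716, -0.2479, 0.0446]
orientation: [0.706, -0.045, 0.705, 0.044]
ft_force: [-0.1, -0.3, 0.6]
gripper_width: 0.0847
```

Call:
step_arm([
  [0.085,[0,0.006,0],[0,0,0]],
  [0.085,[0,0.012,0],[0,0,0]],
  [0.085,[0,0.018,0],[0,0,0]],
  [0.085,[0,0.024,0],[0,0,0]],
  [0.085,[0,0.03,0],[0,0,0]],
])

```text
time_s: 2.97
tcp_pos: [0.5676, -0.2181, 0.0439]
orientation: [0.706, -0.044, 0.706, 0.044]
ft_force: [0.4, 0.6, 0.4]
gripper_width: 0.0849
```

```bash
python3 - <<'E'
from h import *
import cv2
s,q=tool();p=s["tcp_pos"][:2]-N;print(p@ex[:2],p@ey[:2],s["ft_force"])
c=r.read_camera("side")["frame"][120:270,230:400,::-1];c=cv2.resize(c,None,fx=4,fy=4,interpolation=2);cv2.imwrite("pics/s2.png",c)
E
```

```text
0.0017466507528749397 -0.16659032239930624 [0.4101 0.6432 0.4314]
```

View pics/s2.png

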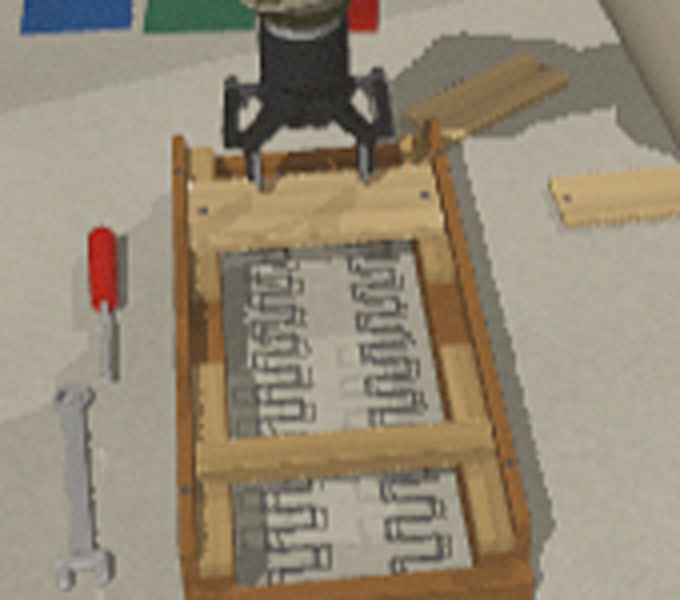

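The fingers are at the trailing edge, around (255,185) and (365,185). I can't tell by eye whether the slat has moved, so I'll measure the hole shift by template matching.

```bash
cat >> h.py <<'E'
import cv2
def holes(tag):
    "slat shift in frame y from the two holes, scene+side, template from first pictures"
    for n,hs in (("scene",[(195+140/3,140+298/3),(195+320/3,140+416/3)]),("side",[(260+82/4,140+131/4),(260+304/4,140+116/4)])):
        a=cv2.imread(f"pics/{n}0.png");c=r.read_camera(n);b=np.ascontiguousarray(c["frame"][:,:,::-1]);cv2.imwrite(f"pics/{n}_{tag}.png",b)
        for u,v in hs:
            u0,v0=round(u),round(v);t=a[v0-4:v0+5,u0-4:u0+5];w=b[v0-60:v0+61,u0-60:u0+61]
            m=cv2.matchTemplate(w,t,cv2.TM_CCOEFF_NORMED);_,s,_,(x,y)=cv2.minMaxLoc(m)
            du,dv=x+4-60,y+4-60;d=ray(c,u+du,v+dv,.066)-ray(c,u,v,.066)
            print(n,(du,dv),"score %.2f"%s,"frame shift x,y",d@ex[:2],d@ey[:2])
E
python3 -c "
from h import *
holes('a')"
```

```text
scene (52, 35) score 0.66 frame shift x,y 0.17177068969465054 -0.0017305546787100053
scene (0, 0) score 1.00 frame shift x,y 0.0 0.0
side (0, 0) score 0.96 frame shift x,y 0.0 0.0
side (0, 0) score 0.97 frame shift x,y 0.0 0.0
```

```bash
python3 - <<'E'
import cv2
a=cv2.imread("pics/scene_a.png")[170:320,150:340]
b=cv2.imread("pics/side_a.png")[130:200,260:350]
cv2.imwrite("pics/d1.png",cv2.resize(a,None,fx=4,fy=4,interpolation=2))
E
```

```text
(no output)
```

View pics/d1.png

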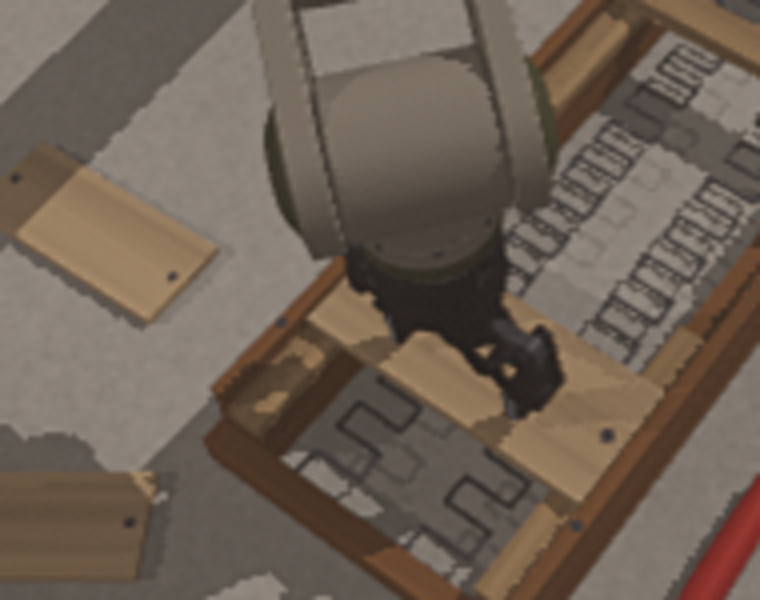

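```bash
python3 - <<'E'
from h import *
sc=r.read_camera("scene");sd=r.read_camera("side")
s,q=tool();print(s["time_s"],s["tcp_pos"],s["ft_force"])
for z in(.035,.05,.066,.08):
    for n,c,u,v in(("scene tip+x",sc,150+515/4,170+415/4),("side tip+x",sd,230+258/4,120+187/4),("side tip-x",sd,230+366/4,120+185/4)):
        p=ray(c,u,v,z)-N;print(z,n,p@ex[:2],p@ey[:2])
E
```

```text
3.2167 [ 0.5678 -0.2189  0.0439] [-0.5962 -0.7338 -0.0163]
0.035 scene tip+x 0.0357907817977954 -0.15697453337411418
0.035 side tip+x 0.045540405759329154 -0.21649806922065792
0.035 side tip-x -0.053448097823049705 -0.2075048381644681
0.05 scene tip+x 0.04108213765305054 -0.16193837682723605
0.05 side tip+x 0.04565507576217348 -0.19547898518551537
0.05 side tip-x -0.05169716724192632 -0.18663441047744747
0.066 scene tip+x 0.04672625056532255 -0.16723314317723265
0.066 side tip+x 0.04577739043187424 -0.17305862888136322
0.066 side tip-x -0.049829507955394724 -0.16437262094462535
0.08 scene tip+x 0.05166484936356083 -0.1718660637334797
0.08 side tip+x 0.04588441576786236 -0.1534408171152303
0.08 side tip-x -0.04819530607967963 -0.14489355510340599
```

The slat has not moved. Both cameras put the open fingertips at z ≈ 0.067, just above the slat's top and about 24 mm farther back than the TCP figure implies. In the wrist picture the same tips work out at tool x ≈ -0.03. I'll lift, go back, half-close the fingers (the pads swing forward) and measure the tips again.

Call:
step_arm([
  [0.04,[-0.02,0,0],[0,0,0]],
  [0.04,[-0.03,0,0],[0,0,0]],
  [0.04,[-0.03,-0.03,0],[0,0,0]],
  [0.04,[-0.03,-0.052,0],[0,0,0]],
  [0.04,[-0.03,-0.052,0],[0,0,0]],
  [0.04,[-0.03,-0.052,0],[0,0,0]],
  [0.04,[-0.03,-0.052,0],[0,0,0]],
])

```text
time_s: 3.8
tcp_pos: [0.574, -0.27, 0.0737]
orientation: [0.706, -0.044, 0.706, 0.044]
ft_force: [-0.1, 0.6, -0.1]
gripper_width: 0.0396
```

```bash
python3 - <<'E'
from h import *
s,q=tool();p=s["tcp_pos"][:2]-N;print(p@ex[:2],p@ey[:2],s["tcp_pos"],s["gripper_width"])
c=r.read_camera("wrist");cv2.imwrite("pics/w2.png",c["frame"][:,:,::-1])
E
```

```text
0.0015466846091181782 -0.21888398314406707 [ 0.574  -0.27    0.0737] 0.03964027448851968
```

View pics/w2.png

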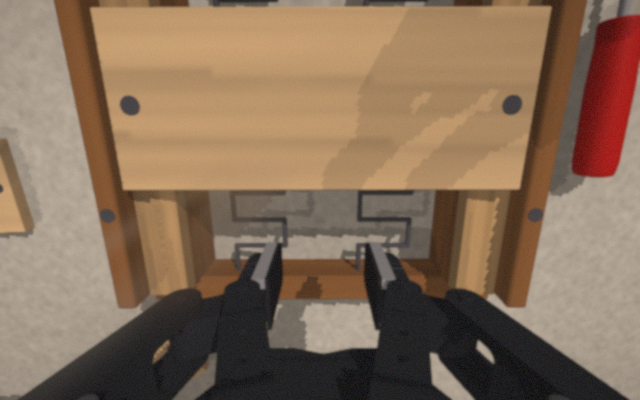

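At 40 mm opening, the tips' inner faces are at (283,240) and (366,243), which gives tips ≈ 22 mm behind the TCP (tool x ≈ -0.022). The same method puts the slat's edge at z ≈ 0.065, which is right, so I trust the picture. I'll lower by 54 mm so the tips are near z 0.042, then push gently.

Call:
step_arm([
  [0.04,[0.02,0,0],[0,0,0]],
  [0.04,[0.035,0,0],[0,0,0]],
  [0.04,[0.045,0,0],[0,0,0]],
  [0.04,[0.054,0,0],[0,0,0]],
  [0.04,[0.054,0,0],[0,0,0]],
  [0.04,[0.054,0.006,0],[0,0,0]],
  [0.04,[0.054,0.012,0],[0,0,0]],
  [0.04,[0.054,0.018,0],[0,0,0]],
  [0.04,[0.054,0.024,0],[0,0,0]],
  [0.04,[0.054,0.03,0],[0,0,0]],
])

```text
time_s: 4.68
tcp_pos: [0.5707, -0.2402, 0.0206]
orientation: [0.706, -0.045, 0.705, 0.044]
ft_force: [1.1, -1.5, 2.0]
gripper_width: 0.0397
```

```bash
python3 -c "
from h import *
s,q=tool();p=s['tcp_pos'][:2]-N;print(p@ex[:2],p@ey[:2],s['tcp_pos'],s['ft_force'])
holes('b')"
```

```text
0.002066555150852582 -0.18890408177909168 [ 0.5707 -0.2402  0.0206] [ 1.1427 -1.4683  1.9738]
scene (41, 0) score 0.76 frame shift x,y 0.08800223144876733 0.06174391239956631
scene (3, -4) score 0.97 frame shift x,y -0.0002256116717142721 0.012891492638714497
side (0, 3) score 0.95 frame shift x,y 0.00041474311614235135 0.0174854282282559
side (0, 0) score 0.82 frame shift x,y 0.0 0.0
```

It's pushing: the slat has moved about 13 mm, as expected. Continuing.

Call:
step_arm([
  [0.04,[0,0.008,0],[0,0,0]],
  [0.04,[0,0.016,0],[0,0,0]],
  [0.04,[0,0.024,0],[0,0,0]],
  [0.04,[0,0.032,0],[0,0,0]],
  [0.04,[0,0.04,0],[0,0,0]],
  [0.04,[0,0.048,0],[0,0,0]],
  [0.04,[0,0.056,0],[0,0,0]],
  [0.04,[0,0.064,0],[0,0,0]],
  [0.04,[0,0.072,0],[0,0,0]],
  [0.04,[0,0.08,0],[0,0,0]],
  [0.04,[0,0.088,0],[0,0,0]],
  [0.04,[0,0.096,0],[0,0,0]],
  [0.04,[0,0.102,0],[0,0,0]],
  [0.04,[0,0.107,0],[0,0,0]],
  [0.04,[0,0.112,0],[0,0,0]],
  [0.04,[0,0.117,0],[0,0,0]],
])

```text
time_s: 6.12
tcp_pos: [0.5556, -0.1239, 0.0196]
orientation: [0.706, -0.044, 0.706, 0.044]
ft_force: [0.4, -1.6, -0.3]
gripper_width: 0.0404
```

```bash
python3 - <<'E'
from h import *
s,q=tool();p=s["tcp_pos"][:2]-N;print(p@ex[:2],p@ey[:2],s["tcp_pos"],s["ft_force"])
c=r.read_camera("side")["frame"][150:270,260:370,::-1];d=r.read_camera("wrist")["frame"][:,:,::-1]
c=cv2.resize(c,None,fx=4,fy=4,interpolation=2);d=cv2.resize(d[:250,60:580],(440,212));d=cv2.copyMakeBorder(d,0,480-212,0,0,0)
cv2.imwrite("pics/s3.png",np.hstack([c[:480],d])[:, :800] if 0 else np.hstack([c,cv2.resize(d,(360,480))]))
E
```

```text
0.0016410329319970119 -0.07168059071993191 [ 0.5556 -0.1239  0.0196] [ 0.3657 -1.6333 -0.2902]
```

View pics/s3.png

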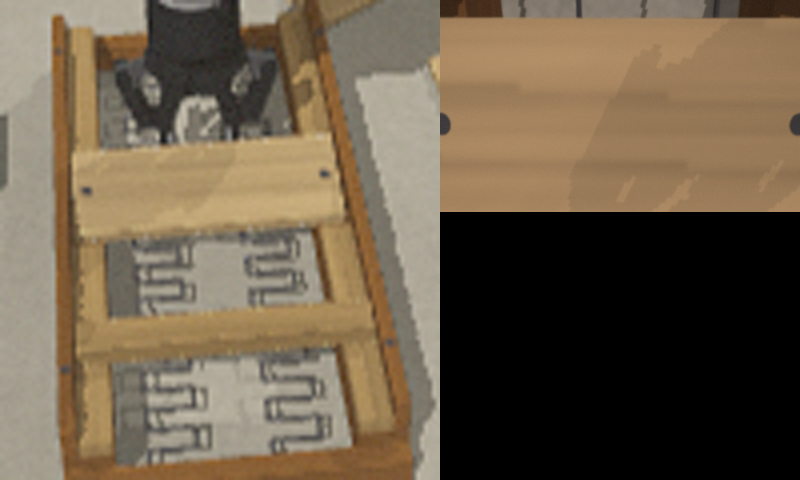

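The slat spans most of the notch, with its leading edge dipped near the far notch end, and the trailing edge is still up. About 15 mm remain, so I'll use small steps and watch the force.

Call:
step_arm([
  [0.04,[0,0.003,0],[0,0,0]],
  [0.04,[0,0.006,0],[0,0,0]],
  [0.04,[0,0.009,0],[0,0,0]],
  [0.04,[0,0.011,0],[0,0,0]],
  [0.04,[0,0.013,0],[0,0,0]],
  [0.04,[0,0.013,0],[0,0,0]],
])

```text
time_s: 6.72
tcp_pos: [0.5541, -0.1112, 0.0198]
orientation: [0.706, -0.044, 0.706, 0.044]
ft_force: [0.1, 0.4, 0.5]
gripper_width: 0.0401
```

```bash
python3 -c "
from h import *
s,q=tool();p=s['tcp_pos'][:2]-N;print(p@ex[:2],p@ey[:2],s['tcp_pos'],s['ft_force'])"
```

```text
0.0017671025585224134 -0.05887339981640044 [ 0.5541 -0.1112  0.0198] [0.0982 0.3633 0.4655]
```

Call:
step_arm([
  [0.04,[0,0.001,0],[0,0,0]],
  [0.04,[0,0.002,0],[0,0,0]],
  [0.04,[0,0.003,0],[0,0,0]],
  [0.04,[0,0.003,0],[0,0,0]],
])

```text
time_s: 7.05
tcp_pos: [0.5542, -0.1099, 0.02]
orientation: [0.706, -0.045, 0.705, 0.043]
ft_force: [-0.4, -6.6, 0.2]
gripper_width: 0.0399
```

```bash
python3 - <<'E'
from h import *
s,q=tool();p=s["tcp_pos"][:2]-N;print(p@ex[:2],p@ey[:2],s["tcp_pos"],s["ft_force"])
c=r.read_camera("side")["frame"][150:270,260:360,::-1];d=r.read_camera("wrist")["frame"][:,:,::-1]
c=cv2.resize(c,None,fx=4,fy=4,interpolation=2)
d=cv2.resize(d,(400,250));d=cv2.copyMakeBorder(d,0,230,0,0,0);cv2.imwrite("pics/s4.png",np.hstack([c,d]))
E
```

```text
0.0019596054081604817 -0.05763074597722084 [ 0.5542 -0.1099  0.02  ] [-0.3621 -6.5538  0.1901]
```

View pics/s4.png

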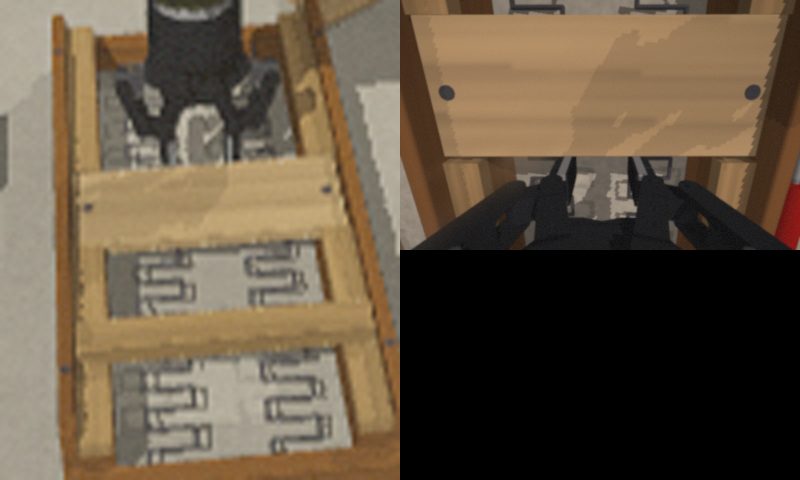

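The slat has hit the stop (6.6 N) and looks flush. I'll withdraw backwards, then go up.

Call:
step_arm([
  [0.04,[0,-0.01,0],[0,0,0]],
  [0.04,[0,-0.025,0],[0,0,0]],
  [0.04,[0,-0.035,0],[0,0,0]],
  [0.04,[-0.03,-0.035,0],[0,0,0]],
  [0.04,[-0.065,-0.035,0],[0,0,0]],
  [0.04,[-0.1,-0.035,0],[0,0,0]],
  [0.04,[-0.12,-0.035,0],[0,0,0]],
  [0.04,[-0.12,-0.035,0],[0,0,0]],
  [0.04,[-0.12,-0.035,0],[0,0,0]],
])

```text
time_s: 7.9
tcp_pos: [0.5585, -0.1443, 0.1406]
orientation: [0.706, -0.044, 0.705, 0.044]
ft_force: [0.3, 0.2, -0.7]
gripper_width: 0.0399
```

```bash
python3 - <<'E'
from h import *
s,q=tool();print(s["tcp_pos"],s["ft_force"])
c=r.read_camera("wrist")["frame"][:,:,::-1];cv2.imwrite("pics/w5.png",c)
d=r.read_camera("side")["frame"][:,:,::-1];cv2.imwrite("pics/side5.png",d)
cv2.imwrite("pics/s5.png",np.hstack([cv2.resize(c[:260,100:540],(440,260)),cv2.resize(d[165:230,270:360],(360,260),interpolation=2)]))
E
```

```text
[ 0.5585 -0.1443  0.1406] [ 0.3452  0.2081 -0.6934]
```

View pics/s5.png

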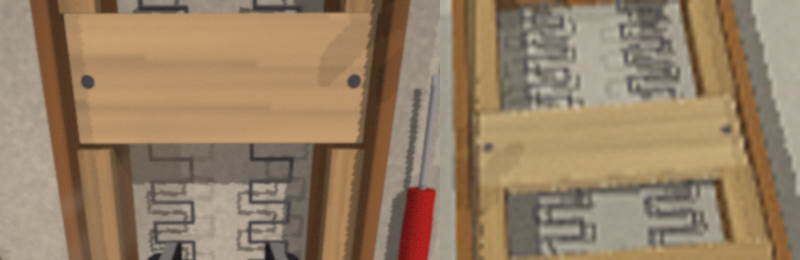

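```bash
python3 - <<'E'
from h import *
s,q=tool();c=r.read_camera("wrist")
T=np.eye(4);T[:3,:3]=q.as_matrix();T[:3,3]=s["tcp_pos"];T=T@np.array(c["hand_eye"])
for n,u1,u2,v in(("trailing",180,463,143),("leading",164,476,13.5)):
    zs=np.linspace(.03,.09,61);w=[np.linalg.norm(ray(c,u1,v,z,T)-ray(c,u2,v,z,T)) for z in zs]
    z=np.interp(-.22,-np.array(w)[::1],zs);m=(ray(c,u1,v,.054,T)+ray(c,u2,v,.054,T))/2-N
    print(n,"z from width",z,"at z=.054: width",np.interp(.054,zs,w),"frame mid",m@ex[:2],m@ey[:2])
a,b=cv2.imread("pics/side0.png"),cv2.imread("pics/side5.png")
for n,(x0,x1,y0,y1) in dict(batten=(275,360,222,245),tin=(278,310,275,312),tools=(240,265,175,270)).items():
    print(n,cv2.absdiff(a,b)[y0:y1,x0:x1].mean())
E
```

```text
trailing z from width 0.05090994644473359 at z=.054: width 0.2172700849809444 frame mid -0.00047104541101943855 -0.04544620089687155
leading z from width 0.048736073941588874 at z=.054: width 0.21538981731492607 frame mid -0.001253984121377849 0.04291063321973635
batten 5.132480818414322
tin 8.089808558558559
tools 3.281964912280702
```

Call:
step_arm([
  [0.04,[-0.03,-0.04,0],[0,0,0]],
  [0.04,[-0.06,-0.08,0],[0,0,0]],
  [0.04,[-0.08,-0.12,0],[0,0,0]],
  [0.04,[-0.08,-0.16,0],[0,0,0]],
  [0.04,[-0.08,-0.16,0],[0,0,0]],
  [0.04,[-0.08,-0.16,0],[0,0,0]],
])

```text
time_s: 8.55
tcp_pos: [0.5778, -0.306, 0.2182]
orientation: [0.705, -0.043, 0.706, 0.043]
ft_force: [0.3, 0.3, -1.2]
gripper_width: 0.0401
```

```bash
python3 - <<'E'
from h import *
for cam,B in dict(side=dict(batten=(278,355,224,242),tin=(278,310,275,312),wrench=(240,260,212,270),driver=(248,264,174,215),notchlip=(272,290,240,270)),scene=dict(batten=(305,372,163,203),tin=(376,402,146,176),tools=(318,408,208,328))).items():
    a=cv2.imread(f"pics/{cam}0.png");b=np.ascontiguousarray(r.read_camera(cam)["frame"][:,:,::-1]);cv2.imwrite(f"pics/{cam}6.png",b)
    for n,(x0,x1,y0,y1) in B.items():
        m=cv2.matchTemplate(b[y0-10:y1+10,x0-10:x1+10],a[y0:y1,x0:x1],cv2.TM_CCOEFF_NORMED);_,s,_,p=cv2.minMaxLoc(m);print(cam,n,s,(p[0]-10,p[1]-10))
a=cv2.imread("pics/side6.png")[145:300,230:375];b=cv2.imread("pics/scene6.png")[140:340,195:405]
cv2.imwrite("pics/end.png",np.hstack([cv2.resize(a,(400,428),interpolation=2),cv2.resize(b,(400,428),interpolation=2)]))
E
```

```text
side batten 0.9609045386314392 (0, 0)
side tin 0.9628750085830688 (0, 0)
side wrench 0.9669885635375977 (0, 0)
side driver 0.9938123822212219 (0, 0)
side notchlip 0.9843032956123352 (0, 0)
scene batten 0.9807162880897522 (0, 0)
scene tin 0.9695104360580444 (0, 0)
scene tools 0.904985249042511 (0, 0)
```

View pics/end.png

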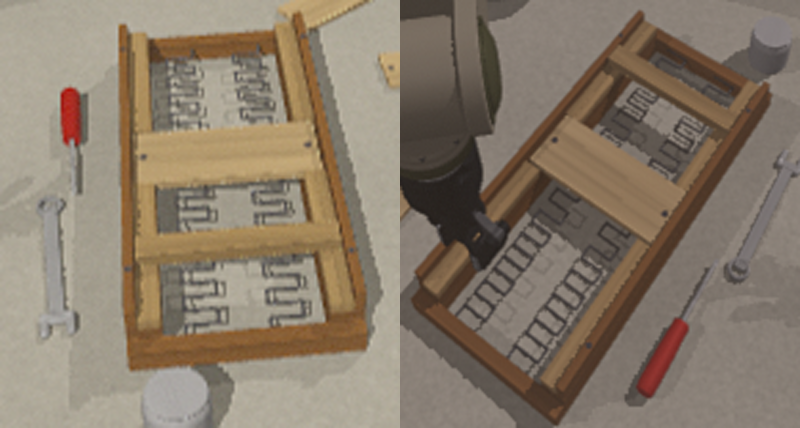

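The final views show the slat flush in the notch. The batten, tools and tin show no shift, and the arm is clear. Handing in.

```bash
python3 -c "
from bench import r
print(r.job_done())"
```

```text
the job is handed in; nothing more can be done
None
```

I pushed the broad slat about 145 mm along the rails with the half-closed fingertips until it dropped into the notch and hit its far end (about 6.6 N). Then I withdrew backwards and up and handed the job in at about 8.6 s.

**Seating:** The last wrist picture puts the slat's edges at -45 and +43 mm from the notch centre. The top height worked out from the slat's width is 51 mm at the trailing edge and 49 mm at the leading edge, against 54 mm nominal. That is a few millimetres low, which I put down to how exactly the edges can be read in the picture. The final scene and side views look flat and flush.

**Other items:** The batten, tin, wrench and screwdriver all matched their starting images with zero pixel shift.

**What disagreed:** My first push, with the gripper fully open, passed over the slat without moving it. The pictures showed the fingertips about 22–24 mm behind the TCP, not 8 mm ahead of it. I lowered the tool to suit and the second push worked.

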